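# Refit the spindle of a watchmaker's hand press

### The arm

A 6-joint arm with a two-finger parallel gripper is mounted at the origin on the work surface. World frame = base frame: x ahead of the robot, y to its left, z up, the work surface at z = 0. Lengths are in m, angles in degrees, forces in N, time in s.
With the tool pointing down it reaches from about 0.3 to 0.75 m from the base axis. Payload 8.5 kg.
Tool frame: the origin (TCP) lies between the finger pads; the fingertips stand env.finger_overhang ahead of it and the grasp point (between the pads) lies 2 mm behind it (env.finger_overhang is the distance from the TCP to the fingertips, in m); z points along the fingers, y is the line along which they close (so a half turn about z gives the same grasp; the last joint's range is limited). The gripper opens to 85 mm and grips with 20 to 120 N. Pads are 22 mm wide; open, the fingers measure 114 mm over their backs; the gripper's body (76 mm by 85 mm) begins 54 mm behind the grasp point. The pads swing forward as they close: fully open they stand 13 mm farther back than shut.
Start: joints at [-89.227, 21.807, 74.336, -0, 83.858, -12.336], TCP at [0.125, -0.536, 0.248] pointing down, gripper open.
Joint ranges: [-178.18, 178.18], [-50.72, 133.34], [12.68, 142.11], [-81.47, 261.47], [9.98, 163.14], [-165.26, 165.26]. Speed limits (degrees/s): [136.94, 136.94, 180, 180, 180, 180].

### API

Orientations are given as a 3x3 rotation matrix whose columns are the frame's x, y, z axes.
In Python, from rig import env gives the robot as it stands. The module is installed in compiled form; this text tells all that it offers.
- The arm moves only by the tool jog_arm, never from a script. Its arguments are lists of equal length, an entry for each row: "hand": the finger opening in m, from 0 to 0.0854; "travel": the shift along the world's x, y, z in m, a list of three; "yaw": the turn about the world's z in rad. A call has exactly 5 rows; each row shifts and turns the commanded pose from where the row before left it; what a row does not reach is not made up. A row lasts 1/8 s, in which the tool goes at most 62.5 mm and 10.7 degrees, less where a joint would pass 70% of its speed; a pose out of reach is approached as far as the arm can. A call is refused whole if a number of a shift passes 0.0625 or a number of a turn 0.188, either way. A call with a gripper value outside its range is refused whole. The fingers move at their own pace and stop on an object; "grip_force" is the grip in N (left out, the last holds). Time passes only in rows, so rows that do not move let the fingers close, or fill a call up. It gives the time, the measured TCP pose, the force, the opening and the grip force at its end, in the units of the state.
- env.observe(): the state, without advancing time (a new reading comes with each control period).
- env.get_image(name): name is "side" or "top" or "wrist"; returns the picture (480x640x3 uint8, red, green, blue); there is no depth.
- env.calibration(name): a dict with "fx", "fy", "cx", "cy" (pixels), "position" and "rotation" of the camera in the world; the wrist camera has in their place "hand_eye" (4x4, takes a point from camera to tool coordinates, whose origin is the TCP and whose axes are the flange's). Camera axes: x right, y down, z forward; pixel columns grow to the right and rows downward; lengths in m; the calibration is good to about 2 mm. A picture is of the moment at which its call begins: read the wrist's pose just before it. calibration takes no time and is no camera call.
- env.close_job(): hands the job in; it is judged then, once.
The state is a dict: "time_s": time; "q": joint angles; "qvel": joint speeds; "joint_efforts": joint torques, N m; "position": TCP position; "tool_rot": TCP orientation; "ft_force": force on the tool from outside, world axes, zero at the start; "wrist_torque": the same for the moment, N m; "grip_width": finger opening in m; "gripper_force": force on a finger pad.
Only numpy, scipy, OpenCV 4.12 (cv2) and the standard library are available. Lean on these libraries where they do the work, as an engineer would, in place of code of your own. Each camera call takes 0.05 s, during which the arm holds its last target. There are 200 camera calls.

### The job

Refit the spindle of the green hand press: first slide the press's spindle lock fully open, back to its end stop, then take the red-headed spindle out of the wooden tool block and lower it, nose first, through the upper brass guide and on through the lower one. Bring its dark groove level with the lock plate and finish while still holding it there, hanging from your grip with the lock still open, so that I can shoot the lock into the groove. Leave the two other punches standing in the block and everything else on the bench where it is.

Things in the scene. Friction and masses are not known exactly. Their poses are not given: they have to be found in the camera images.
- press: Green C-frame hand press, fixed, at a varying place and yaw. Origin: on the vertical bore axis, at bench level; z up, x level from the bore axis to the column. Base 120 mm wide, 16 mm thick, x -60 to +165 mm; column x 100 to 155 mm, 120 mm high; two arms 40 mm wide from the column to the bore axis, each ending in a brass guide. Under them an anvil on the axis, top 28 mm above the bench.
- spindle_lock (a joint): Spindle lock of the press: a forked steel plate 34 mm wide, 5 mm thick, sliding on the upper arm (120 to 125 mm above the bench) along the press's x. 0 = shut, fork across the bore, spindle blocked; 0.028 m = fully open at the end stop by the column, bore clear. Starts at 0 to 0.008. Friction about 3 N, stays where it is left. Counts as open above 0.0255.
- lock_knob (a point): Centre of the top of the lock's black upright grip, a cylinder of diameter 16 mm standing 36 mm tall on the lock plate (top 161 mm above the bench). Axes as the press. Opens along the press's +x, toward the column: 45 mm from the bore axis when shut, 73 mm when open. Behind the plate a stop 10 mm high, from 87 mm off the axis.
- lock_level (a point): Point on the bore axis at mid-thickness of the lock plate, 122.5 mm above the bench, 2.5 mm above the upper guide's top mouth: the middle of the spindle's groove must come here. Axes as the press. Upper guide: brass bushing 102 to 120 mm above the bench, outer diameter 42, straight bore of diameter 17 mm.
- lower_guide (a point): Centre of the top mouth of the lower guide, on the bore axis, 73 mm above the bench. Axes as the press. Brass bushing 55 to 73 mm above the bench, outer diameter 42, straight bore of diameter 17 mm.
- tool_block: Dark wooden block, 75 (x) x 200 (y) x 45 mm high, fixed, at a varying place and yaw. Origin: centre of its underside. Three holes in a row along its y at -60, 0 and +60 mm, diameter 16.5 mm, floor 10 mm above the bench. The spindle and two short punches stand in them in a varying order.
- spindle: Upright rod 165 mm long, 0.14 to 0.28 kg. Origin: tip of its nose (lower end); z up the rod. Steel shank of diameter 14 mm, nose tapering to 7 mm over its last 5 mm; dark groove of diameter 9.6 mm 73 to 87 mm above the nose; red round head of diameter 22 mm at 120 to 165 mm. Starts in a hole of the block, nose 10 mm above the bench, head top 175 mm; by far the tallest tool there.
- spindle_groove (a point): Middle of the spindle's groove, on its axis, 80 mm above the nose.
- spindle_head (a point): A good place to grip: on the spindle's axis inside the red head, 145 mm above the nose, 20 mm below the head's top. Round, diameter 22 mm.
- punch_a: Short steel punch with a brass head of diameter 22 mm, 90 mm long overall, standing in the tool block (top 100 mm above the bench). Origin: tip of its nose. To be left alone.
- punch_b: Short steel punch with an aluminium head of diameter 19 mm, 90 mm long overall, standing in the tool block (top 100 mm above the bench). Origin: tip of its nose. To be left alone.
- loupe: Black eyeglass loupe, diameter 38 mm, 30 mm high, standing on the bench. Origin: centre of its underside. To be left alone.
- watch_case: Steel watch case with blue dial, diameter 40 mm, 9 mm high, lying on the bench. Origin: centre of its underside. To be left alone.
- screwdriver: Small screwdriver with yellow handle, 150 mm long, lying on the bench. To be left alone.
- pin_jar: Small closed glass jar with aluminium cap, diameter 44 mm, 50 mm high. Origin: centre of its underside. To be left alone.
- mallet: Small brass-headed hammer with wooden handle, 200 mm long, lying on the bench. To be left alone.
- parts_tray: Blue open parts tray, 110 x 150 x 22 mm. Origin: centre of its underside. To be left alone.

How it is judged:
By the outcome, as a careful person would: the job done as asked, in the order asked, and still so for the second after the job is handed in, while the arm keeps its last pose, push and grip.
It also fails if it takes over 54 s, if anything falls off the work surface, if the arm or the gripper's body presses on something with over 40 N, if the wrist force passes 120 N, or if a joint passes its speed limit or range.

## Working session

There is one attempt and no reset: what is moved stays moved. The work goes in short steps, Python scripts to look and compute and a tool call to move; the robot and the scene stay as the last step left them, time stands still between calls to the robot, and variables do not carry over. Pictures are saved under pics/ and viewed, at most 10 in all, crops included, and the job is handed in when it is done.

Besides the shell and the picture viewer there is one more tool, called after "Call:" by a JSON object that holds its "method" and its "body". jog_arm: Moves the arm, as the interface text tells. Its arguments: {"type":"object","properties":{"hand":{"type":"array"},"travel":{"type":"array"},"yaw":{"type":"array"},"grip_force":{"type":"number"}},"required":["hand","travel","yaw"]}

```bash
mkdir -p pics
cat > h.py <<'E'
import numpy as np,cv2
from rig import env
def snap(n,f):
    s=env.observe(); im=env.get_image(n); cv2.imwrite('pics/'+f,im[:,:,::-1]); return s,im
def cam(n,s=None):
    c=env.calibration(n); K=np.array([[c['fx'],0,c['cx']],[0,c['fy'],c['cy']],[0,0,1.]])
    if 'hand_eye' in c:
        T=np.eye(4);T[:3,:3]=s['tool_rot'];T[:3,3]=s['position'];T=T@np.array(c['hand_eye']);return K,T[:3,:3],T[:3,3]
    return K,np.array(c['rotation']),np.array(c['position'])
def ray(n,uv,z,s=None):
    K,R,p=cam(n,s); d=R@np.linalg.inv(K)@np.array([uv[0],uv[1],1.]); return p+d*(z-p[2])/d[2]
def proj(n,P,s=None):
    K,R,p=cam(n,s); q=K@(R.T@(np.array(P)-p)); return q[:2]/q[2]
E
python3 - <<'E'
from h import *
for n in('top','side'):
    s,_=snap(n,n+'1.png'); K,R,p=cam(n); print(n,K[0,0],p.round(3),R.round(2).tolist())
print(s['time_s'],s['tool_rot'],env.finger_overhang,s['grip_width'],np.array(env.calibration('wrist')['hand_eye']).round(3).tolist())
E
```

```text
top 527.1403658334131 [0.324 0.031 1.317] [[0.11, -0.97, 0.21], [-0.99, -0.11, 0.02], [0.0, -0.21, -0.98]]
side 559.7445467534302 [-0.064  0.614  1.11 ] [[-0.66, -0.58, 0.48], [-0.75, 0.5, -0.43], [0.01, -0.64, -0.76]]
0.05 [[ 9.73927696e-01  2.26858637e-01 -3.24910025e-05]
 [ 2.26858459e-01 -9.73926731e-01  1.40057737e-03]
 [ 2.86089217e-04 -1.37143195e-03 -9.99999019e-01]] 0.017 0.0856229730691781 [[0.0, -0.946, -0.323, 0.083], [1.0, 0.0, 0.001, -0.001], [-0.0, -0.323, 0.946, -0.125], [0.0, 0.0, 0.0, 1.0]]
```

View pics/top1.png

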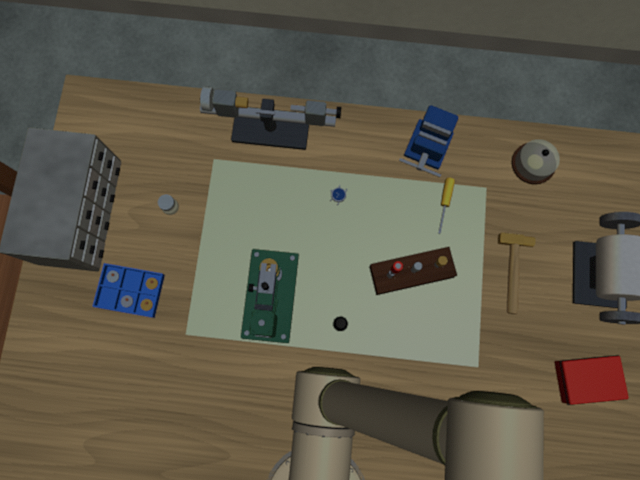

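View pics/side1.png

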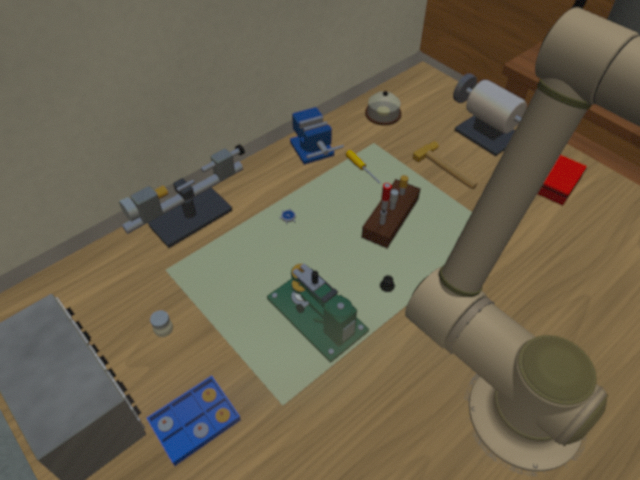

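The top view shows the press at about (270,295), with its bore at about (268,265) and its column toward the robot. The spindle's red head is at (398,267) in the block. I'll enlarge both for pixel positions.

Run:
```python
from h import *
t=cv2.imread('pics/top1.png');s=cv2.imread('pics/side1.png')
a=cv2.resize(t[240:350,235:335],(400,440),interpolation=3) # x4
b=cv2.resize(t[240:300,365:465],(400,240),interpolation=3)
c=cv2.resize(s[245:365,260:375],(400,417),interpolation=3)
o=np.zeros((600,800,3),np.uint8); o[:440,:400]=a; o[:240,400:]=b; o[242:598,400:]=c[:356]
cv2.imwrite('pics/c1.png',o)
```

```text
(no output)
```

View pics/c1.png

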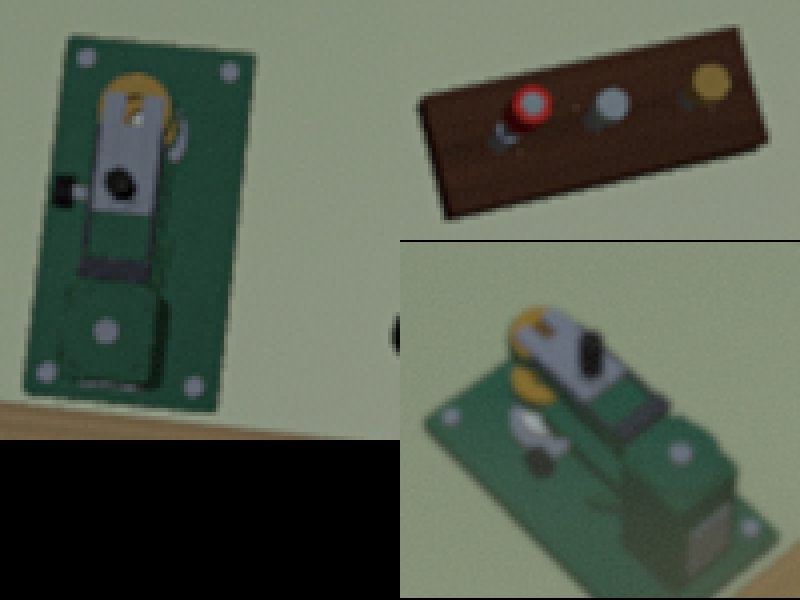

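Run:
```python
from h import *
f=lambda u,v,z:ray('top',(235+u/4-.4,240+v/4-.4),z)
g=lambda u,v,z:ray('top',(365+(u-400)/4-.4,240+v/4-.4),z)
C=np.array([f(*c,.016) for c in((68,37),(256,55),(217,411),(24,392))]);print(C.round(4).tolist())
print([np.linalg.norm(C[i]-C[i-1]).round(4) for i in range(4)])
ax=(C[2]+C[3]-C[0]-C[1])[:2];ax/=np.linalg.norm(ax);print('press yaw',np.degrees(np.arctan2(ax[1],ax[0])))
o=C.mean(0)[:2]-ax*.0525;print('bore from base',o,'brass',f(136,109,.12),'knob',f(120,184,.161))
k=f(120,184,.161)[:2]-o;print('knob along',k@ax,'perp',k@[-ax[1],ax[0]])
B=np.array([g(*c,.045) for c in((420,98),(738,27),(768,145),(446,218))]);print(B.round(4).tolist(),[np.linalg.norm(B[i]-B[i-1]).round(4) for i in range(4)])
d=(B[1]+B[2]-B[0]-B[3])[:2];d/=np.linalg.norm(d);print('block y ang',np.degrees(np.arctan2(d[1],d[0])),'ctr',B.mean(0),'holes',[(B.mean(0)[:2]+t*d).round(4).tolist() for t in(-.06,0,.06)])
print('head',g(533,104,.175),'mid',g(612,104,.1),'far',g(711,81,.1))
```

```text
[[0.5686, 0.2246, 0.016], [0.57, 0.1057, 0.016], [0.349, 0.1036, 0.016], [0.3476, 0.2215, 0.016]]
[np.float64(0.221), np.float64(0.1189), np.float64(0.221), np.float64(0.1179)]
press yaw -179.32031790715155
bore from base [0.51129384 0.16448705] brass [0.51140177 0.16465527 0.12      ] knob [0.46248066 0.16348174 0.161     ]
knob along 0.048821669542515655 perp 0.00042619956378906105
[[0.5569, -0.0718, 0.045], [0.6225, -0.263, 0.045], [0.551, -0.2854, 0.045], [0.4852, -0.094, 0.045]] [np.float64(0.075), np.float64(0.2021), np.float64(0.0749), np.float64(0.2024)]
block y ang -71.04199702689017 ctr [ 0.55390264 -0.17856763  0.045     ] holes [[0.5344, -0.1218], [0.5539, -0.1786], [0.5734, -0.2353]]
head [ 0.53644617 -0.12331175  0.175     ] mid [ 0.55547072 -0.179493    0.1       ] far [ 0.57546987 -0.23636739  0.1       ]
```

Base size (221×118 mm), block size (75×202 mm) and the hole spacing all agree. Estimates: bore (0.511, 0.165), knob (0.4625, 0.1635), spindle (0.536, -0.123). Moving over the knob.

Call:
{"method": "jog_arm", "body": {"hand": [0.06,0.06,0.06,0.06,0.06], "travel": [[0.035,0.04,0],[0.035,0.04,0],[0.035,0.045,0],[0.03,0.045,0],[0.03,0.045,0]], "yaw": [-0.02,-0.02,-0.02,-0.02,-0.02]}}

```text
time_s: 0.72
position: [0.2904, -0.319, 0.2481]
tool_rot: [[0.992, 0.128, -0.0], [0.128, -0.992, 0.0], [-0.0, -0.0, -1.0]]
ft_force: [-0.3, -0.5, -0.0]
grip_width: 0.0598
gripper_force: 0.0
```

Call:
{"method": "jog_arm", "body": {"hand": [0.06,0.06,0.06,0.06,0.06], "travel": [[0.03,0.045,0],[0.03,0.045,0],[0.03,0.05,0],[0.03,0.05,0],[0.02,0.05,0]], "yaw": [-0.02,-0.02,-0.02,-0.02,-0.02]}}

```text
time_s: 1.35
position: [0.4305, -0.0788, 0.2481]
tool_rot: [[1.0, 0.028, -0.0], [0.028, -1.0, 0.0], [-0.0, -0.0, -1.0]]
ft_force: [0.4, -0.9, -1.3]
grip_width: 0.0597
gripper_force: 0.0
```

Call:
{"method": "jog_arm", "body": {"hand": [0.06,0.06,0.06,0.06,0.06], "travel": [[0.02,0.05,0],[0.01,0.055,0],[0,0.055,0],[0,0.05,0],[0,0.035,0]], "yaw": [-0.017,0,0,0,0]}}

```text
time_s: 1.98
position: [0.4592, 0.1664, 0.2481]
tool_rot: [[1.0, 0.013, -0.001], [0.013, -1.0, 0.0], [-0.001, -0.0, -1.0]]
ft_force: [1.1, -0.5, 0.3]
grip_width: 0.0597
gripper_force: 0.0
```

Run:
```python
from h import *
s,im=snap('wrist','w1.png'); print(s['position'])
for nm,P in(('knob',(.4625,.1635,.161)),('bore',(.5114,.1646,.12)),('knobopen',(.4384,.1637,.161))): print(nm,proj('wrist',P,s))
```

```text
[0.459243   0.16639326 0.24806716]
knob [327.51199165 251.73907896]
bore [326.28606939 159.37296992]
knobopen [326.46530377 288.60531107]
```

View pics/w1.png

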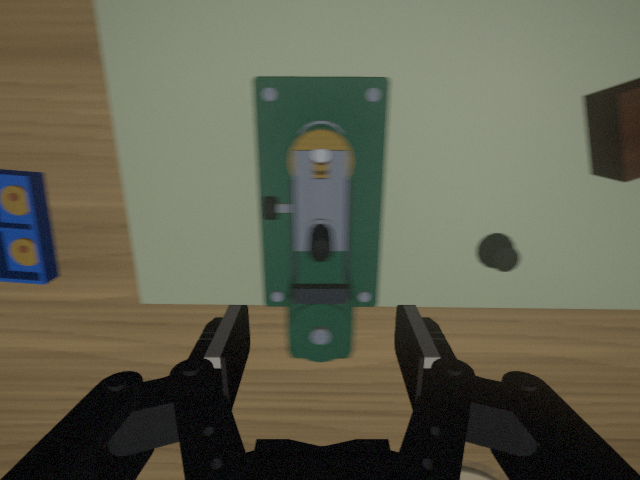

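The wrist view puts the brass guide centre at (321,159) and the knob top at about (320,250). Both lie about 3 mm further in +y than predicted, so y ≈ 0.167. Lowering onto the knob.

Call:
{"method": "jog_arm", "body": {"hand": [0.04,0.04,0.04,0.04,0.04], "travel": [[0.003,0,-0.02],[0,0,-0.025],[0,0,-0.025],[0,0,-0.02],[0,0,-0.011]], "yaw": [0,0,0,0,0]}}

```text
time_s: 2.65
position: [0.4624, 0.1643, 0.1463]
tool_rot: [[1.0, 0.012, -0.002], [0.012, -1.0, -0.0], [-0.002, 0.0, -1.0]]
ft_force: [0.3, -0.3, -0.2]
grip_width: 0.04
gripper_force: 0.0
```

Call:
{"method": "jog_arm", "body": {"hand": [0.01,0.01,0.01,0.01,0.01], "travel": [[0,0,0],[0,0,0],[0,0,0],[0,0,0],[0,0,0]], "yaw": [0,0,0,0,0], "grip_force": 20}}

```text
time_s: 3.28
position: [0.4628, 0.1648, 0.1476]
tool_rot: [[1.0, 0.012, 0.001], [0.012, -1.0, 0.001], [0.001, -0.001, -1.0]]
ft_force: [0.6, 5.6, -2.7]
grip_width: 0.015
gripper_force: 21.2
```

Call:
{"method": "jog_arm", "body": {"hand": [0.01,0.01,0.01,0.01,0.01], "travel": [[-0.004,0.0005,0],[-0.005,0.0005,0],[-0.005,0,0],[-0.005,0,0],[-0.004,0,0]], "yaw": [0,0,0,0,0]}}

```text
time_s: 3.9
position: [0.4396, 0.1648, 0.1476]
tool_rot: [[1.0, 0.012, 0.001], [0.012, -1.0, -0.001], [0.001, 0.001, -1.0]]
ft_force: [3.8, -5.2, -1.9]
grip_width: 0.0149
gripper_force: 21.4
```

Call:
{"method": "jog_arm", "body": {"hand": [0.01,0.01,0.01,0.01,0.01], "travel": [[-0.001,0,0],[-0.001,0,0],[-0.001,0,0],[-0.001,0,0],[0,0,0]], "yaw": [0,0,0,0,0]}}

```text
time_s: 4.53
position: [0.437, 0.1648, 0.1477]
tool_rot: [[1.0, 0.012, 0.004], [0.012, -1.0, -0.001], [0.004, 0.001, -1.0]]
ft_force: [9.4, -4.4, -5.3]
grip_width: 0.0148
gripper_force: 21.0
```

Call:
{"method": "jog_arm", "body": {"hand": [0.01,0.01,0.01,0.01,0.01], "travel": [[0,0,0],[-0.001,0,0],[-0.001,0,0],[0,0,0],[0,0,0]], "yaw": [0,0,0,0,0], "grip_force": 35}}

```text
time_s: 5.15
position: [0.4369, 0.1648, 0.1477]
tool_rot: [[1.0, 0.011, 0.008], [0.011, -1.0, -0.001], [0.008, 0.001, -1.0]]
ft_force: [17.4, -4.3, -11.8]
grip_width: 0.0148
gripper_force: 34.3
```

Stalled against the end stop: force is up to 17 N and there is no further travel. Releasing and lifting.

Call:
{"method": "jog_arm", "body": {"hand": [0.04,0.04,0.04,0.04,0.04], "travel": [[0,0,0],[0,0,0],[0,0,0],[0,0,0.02],[0.01,0,0.04]], "yaw": [0,0,0,0,0]}}

```text
time_s: 5.78
position: [0.4425, 0.1654, 0.2071]
tool_rot: [[1.0, 0.012, -0.004], [0.012, -1.0, -0.0], [-0.004, 0.0, -1.0]]
ft_force: [0.2, 0.1, 1.5]
grip_width: 0.0403
gripper_force: 0.0
```

Call:
{"method": "jog_arm", "body": {"hand": [0.06,0.06,0.06,0.06,0.06], "travel": [[0.02,0,0.04],[0.03,0,0],[0,0,0],[0,0,0],[0,0,0]], "yaw": [0,0,0,0,0]}}

```text
time_s: 6.4
position: [0.4929, 0.1655, 0.2472]
tool_rot: [[1.0, 0.012, -0.001], [0.012, -1.0, -0.0], [-0.001, 0.0, -1.0]]
ft_force: [-0.6, 0.6, -0.0]
grip_width: 0.0598
gripper_force: 0.0
```

Run:
```python
from h import *
s,im=snap('wrist','w2.png'); print(s['position'],s['tool_rot'].tolist() if hasattr(s['tool_rot'],'tolist') else s['tool_rot'])
for nm,P in(('bore',(.5114,.1650,.12)),('knobopen',(.4384,.1650,.161))): print(nm,proj('wrist',P,s))
K,R,p=cam('wrist',s);print(K,p)
```

```text
[0.49293772 0.1654618  0.24717981] [[0.9999264915646519, 0.012094256309097719, -0.0008604833155170884], [0.012094239042101508, -0.999926861697169, -2.526743295821776e-05], [-0.0008607259720382621, 1.4858684679151053e-05, -0.9999996294649416]]
bore [323.43248107 209.87087998]
knobopen [322.15598789 336.91924545]
[[382.1095       0.         321.83590087]
 [  0.         382.1095     240.37112574]
 [  0.           0.           1.        ]] [0.57563834 0.16700543 0.3719195 ]
```

View pics/w2.png

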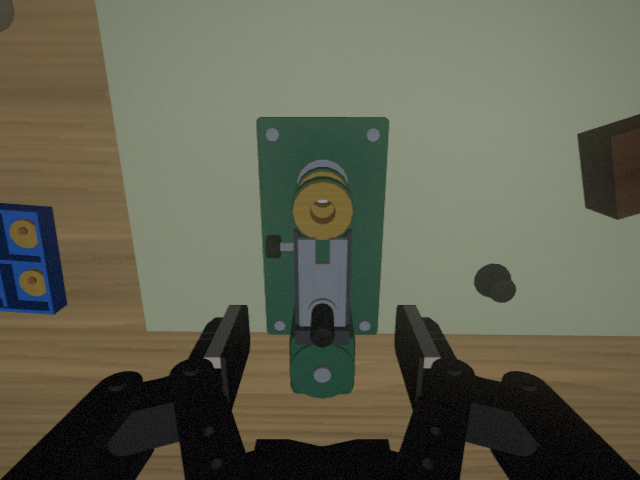

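Lock plate is clear of the bore. The brass guide centre is at (322,209) against a predicted (323.4,209.9), so the bore is at about (0.512, 0.1657). Going over the spindle.

Call:
{"method": "jog_arm", "body": {"hand": [0.06,0.06,0.06,0.06,0.06], "travel": [[0.006,-0.04,0.005],[0.007,-0.05,0],[0.007,-0.055,0],[0.007,-0.055,0],[0.007,-0.05,0]], "yaw": [0,0,0,0,0]}}

```text
time_s: 7.08
position: [0.5274, -0.0863, 0.2524]
tool_rot: [[1.0, 0.012, 0.0], [0.012, -1.0, 0.0], [0.0, -0.0, -1.0]]
ft_force: [0.6, -0.1, 0.1]
grip_width: 0.0602
gripper_force: 0.0
```

Call:
{"method": "jog_arm", "body": {"hand": [0.06,0.06,0.06,0.06,0.06], "travel": [[0.006,-0.028,0],[0,-0.01,0],[0,0,0],[0,0,0],[0,0,0]], "yaw": [0,0,0,0,0]}}

```text
time_s: 7.7
position: [0.5337, -0.1216, 0.2525]
tool_rot: [[1.0, 0.013, 0.0], [0.013, -1.0, 0.0], [0.0, -0.0, -1.0]]
ft_force: [0.2, 0.4, -0.0]
grip_width: 0.0601
gripper_force: 0.0
```

```bash
cat > red.py <<'E'
from h import *
s,im=snap('wrist','w3.png'); print(s['position'])
h=cv2.cvtColor(im,cv2.COLOR_RGB2HSV); m=(((h[...,0]<8)|(h[...,0]>172))&(h[...,1]>150)&(h[...,2]>60)).astype(np.uint8)
n,l,st,c=cv2.connectedComponentsWithStats(m)
for i in range(1,n):
    if st[i][4]>150: print(st[i],c[i],ray('wrist',c[i],.175,s))
E
python3 red.py
python3 - <<'E'
from h import *
s=env.observe();print(proj('wrist',(.5355,-.122,.175),s))
E
```

```text
[ 0.53366558 -0.12163621  0.25249459]
[306 217  36  50 787] [324.62642948 243.8678526 ] [ 0.54525755 -0.12262393  0.175     ]
[322.95737986 260.13355236]
```

View pics/w3.png

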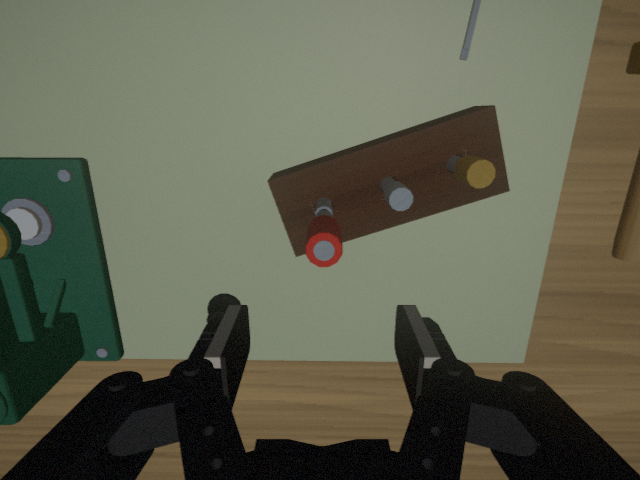

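The red head's top is at (324,250) in the wrist view, about 10 px off the prediction. I'll compare it with the top camera.

Run:
```python
from h import *
s=env.observe()
for uv,z in(((324,250),.175),((324,250),.165),((400,199),.1),((481,173),.1),((296,256),.045),((509,190),.045),((20,223),.028)): print(uv,z,ray('wrist',uv,z,s).round(4))
print(cam('wrist',s)[2])
```

```text
(324, 250) 0.175 [ 0.5417 -0.1225  0.175 ]
(324, 250) 0.165 [ 0.538  -0.1226  0.165 ]
(400, 199) 0.1 [ 0.5549 -0.1789  0.1   ]
(481, 173) 0.1 [ 0.5748 -0.236   0.1   ]
(296, 256) 0.045 [ 0.4874 -0.098   0.045 ]
(509, 190) 0.045 [ 0.552  -0.2858  0.045 ]
(20, 223) 0.028 [0.511  0.1652 0.028 ]
[ 0.61629463 -0.12019686  0.37727661]
```

Call:
{"method": "jog_arm", "body": {"hand": [0.06,0.06,0.06,0.05,0.045], "travel": [[0.003,-0.001,-0.02],[0.001,0,-0.025],[0,0,-0.025],[0,0,-0.02],[0,0,-0.01]], "yaw": [0,0,0,0,0]}}

```text
time_s: 8.38
position: [0.5375, -0.1232, 0.1515]
tool_rot: [[1.0, 0.012, -0.001], [0.012, -1.0, 0.001], [-0.001, -0.001, -1.0]]
ft_force: [-0.2, -1.1, 0.0]
grip_width: 0.0451
gripper_force: 0.0
```

Call:
{"method": "jog_arm", "body": {"hand": [0.01,0.01,0.01,0.01,0.01], "travel": [[0,0,0],[0,0,0],[0,0,0],[0,0,0],[0,0,0]], "yaw": [0,0,0,0,0], "grip_force": 60}}

```text
time_s: 9.0
position: [0.5379, -0.1237, 0.1528]
tool_rot: [[1.0, 0.012, 0.001], [0.012, -1.0, -0.0], [0.001, 0.0, -1.0]]
ft_force: [0.2, -0.2, 2.9]
grip_width: 0.0207
gripper_force: 58.6
```

Call:
{"method": "jog_arm", "body": {"hand": [0.01,0.01,0.01,0.01,0.01], "travel": [[0,0,0.01],[0,0,0.03],[0,0,0.04],[0,0,0.04],[0,0,0.03]], "yaw": [0,0,0,0,0]}}

```text
time_s: 9.62
position: [0.5376, -0.1236, 0.3045]
tool_rot: [[1.0, 0.012, 0.001], [0.012, -1.0, -0.001], [0.001, 0.001, -1.0]]
ft_force: [0.5, 0.1, -3.0]
grip_width: 0.0208
gripper_force: 58.8
```

Call:
{"method": "jog_arm", "body": {"hand": [0.01,0.01,0.01,0.01,0.01], "travel": [[0,0.025,0],[0,0.045,0],[0,0.05,0],[0,0.045,0],[0,0.025,0]], "yaw": [0,0,0,0,0]}}

```text
time_s: 10.25
position: [0.5373, 0.0684, 0.3027]
tool_rot: [[1.0, 0.013, -0.0], [0.013, -1.0, 0.0], [-0.0, -0.0, -1.0]]
ft_force: [0.9, -0.7, -2.4]
grip_width: 0.0207
gripper_force: 59.0
```

Call:
{"method": "jog_arm", "body": {"hand": [0.01,0.01,0.01,0.01,0.01], "travel": [[0,0.03,0],[0,0.03,0],[0,0.02,0],[0,0,0],[0,0,0]], "yaw": [0,0,0,0,0]}}

```text
time_s: 10.88
position: [0.5378, 0.1457, 0.3023]
tool_rot: [[1.0, 0.011, -0.0], [0.011, -1.0, -0.0], [-0.0, 0.0, -1.0]]
ft_force: [-0.1, 0.2, -2.3]
grip_width: 0.0203
gripper_force: 59.1
```

Run:
```python
from h import *
s,im=snap('wrist','w4.png'); snap('side','s4.png'); print(s['position'])
p=np.array(s['position'])
print('nose',proj('wrist',p-[0,0,.143],s),'bore',proj('wrist',(.5118,.1657,.12),s),[proj('wrist',p-[0,0,d],s).round(1).tolist() for d in(-.02,.02,.06,.1)])
```

```text
[0.53778901 0.14573033 0.30232146]
nose [322.28807246 229.12120136] bore [298.4008026  244.41019241] [[323.3, 375.1], [322.9, 313.8], [322.6, 275.5], [322.4, 249.4]]
```

View pics/w4.png

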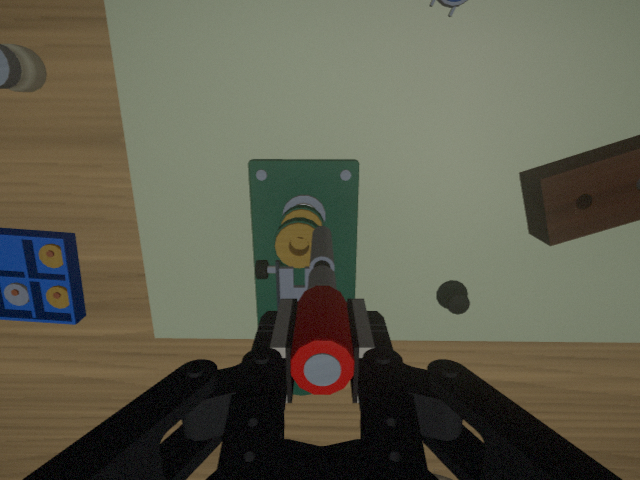

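Held spindle: head top at (322,371), nose at about (321,228), guide at (299,244). All match the predictions, so the grip is vertical and centred. Moving over the bore.

Call:
{"method": "jog_arm", "body": {"hand": [0.01,0.01,0.01,0.01,0.01], "travel": [[-0.01,0.01,0],[-0.01,0.01,0],[-0.006,0,-0.01],[0,0,-0.01],[0,0,-0.01]], "yaw": [0,0,0,0,0]}}

```text
time_s: 11.6
position: [0.5117, 0.1662, 0.2713]
tool_rot: [[1.0, 0.012, -0.001], [0.012, -1.0, -0.0], [-0.001, 0.0, -1.0]]
ft_force: [0.3, -0.7, -3.1]
grip_width: 0.0205
gripper_force: 59.2
```

Run:
```python
from h import *
s,im=snap('wrist','w5.png'); _,sd=snap('side','s5.png'); s2=env.observe(); print(s['position'],s2['position'],s2['ft_force'])
p=np.array(s['position'])
print('nose',proj('wrist',p-[0,0,.143],s),'bore',proj('wrist',(.5118,.1657,.12),s),'side nose',proj('side',p-[0,0,.143]),'bore',proj('side',(.5118,.1657,.12)))
o=np.zeros((600,800,3),np.uint8); a=im[170:320,270:370]; o[:,:400]=cv2.resize(a,(400,600),interpolation=3)
u,v=proj('side',(.5118,.1657,.12)).astype(int); print(u,v)
b=sd[v-75:v+75,u-50:u+50]; o[:,400:]=cv2.resize(b,(400,600),interpolation=3)
cv2.imwrite('pics/c5.png',o[:,:,::-1])
```

```text
[0.51171943 0.16618269 0.27129843] [0.51148303 0.16609974 0.27073186] [-1.35907813  0.36590533 -2.26462345]
nose [322.33609939 229.04021276] bore [322.95712753 225.69448708] side nose [299.11668974 268.53404665] bore [299.35765631 270.65558066]
299 270
```

View pics/c5.png

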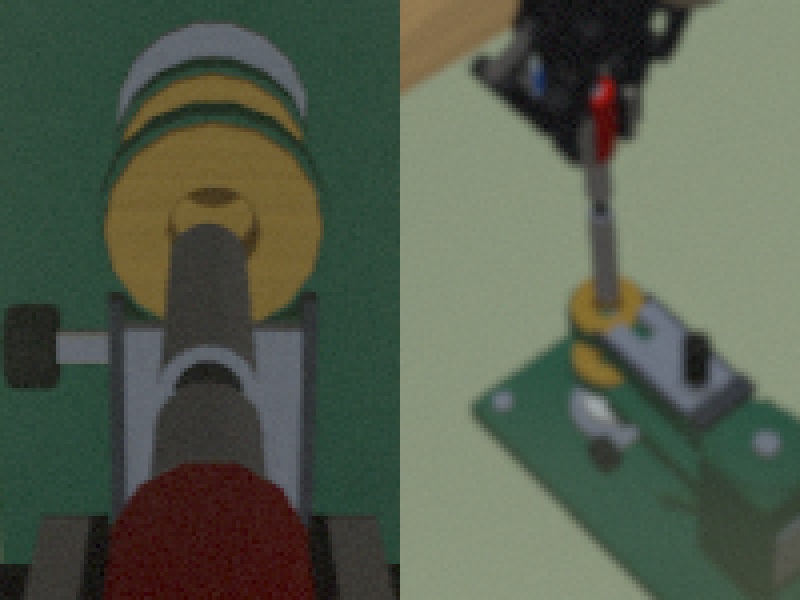

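The brass centre is at crop (213,226) and the shank's centre near the nose is at crop u≈208, so it needs about -0.9 mm in y. For x, I'll compare edge rows with a model.

Run:
```python
from h import *
s=env.observe(); p=np.array(s['position'])
p=np.array([.51172,.16618,.2713]); s['position']=p
c=lambda v:((v-[270,170])*4).round(0)
def far(d,r,dx=0): return c(proj('wrist',p+[r+dx,0,-d],s))
def ctr(P): return c(proj('wrist',P,s))
for dx in(0,-.002): 
    print(dx,'tip',far(.143,.0035,dx),'shank5',far(.138,.007,dx),'groove lower shoulder far',far(.070,.007,dx),'upper shoulder far',far(.056,.007,dx),'headbottom far',far(.023,.011,dx), 'head top near',far(-.022,-.011,dx))
b=np.array([.5118,.1657,.12]);print('bore ctr',ctr(b),'bore far',ctr(b+[.0085,0,0]),'brass far',ctr(b+[.021,0,0]),'brass left/right',ctr(b+[0,.021,0]),ctr(b-[0,.021,0]))
im=cv2.imread('pics/w5.png'); print([(170+i,im[170+i,322].tolist()) for i in range(44,66)])
```

```text
0 tip [209. 216.] shank5 [210. 205.] groove lower shoulder far [211. 344.] upper shoulder far [211. 384.] headbottom far [213. 469.] head top near [212. 946.]
-0.002 tip [209. 227.] shank5 [210. 216.] groove lower shoulder far [211. 358.] upper shoulder far [211. 398.] headbottom far [212. 486.] head top near [211. 965.]
bore ctr [212. 221.] bore far [212. 177.] brass far [213. 112.] brass left/right [100. 220.] [323. 222.]
[(214, [54, 99, 118]), (215, [55, 101, 119]), (216, [56, 91, 106]), (217, [38, 63, 72]), (218, [34, 57, 71]), (219, [30, 59, 73]), (220, [29, 59, 74]), (221, [36, 72, 88]), (222, [52, 97, 116]), (223, [50, 96, 115]), (224, [53, 97, 115]), (225, [48, 88, 103]), (226, [49, 53, 54]), (227, [52, 57, 57]), (228, [50, 55, 56]), (229, [50, 57, 56]), (230, [53, 57, 56]), (231, [53, 56, 57]), (232, [49, 54, 55]), (233, [56, 58, 57]), (234, [48, 53, 54]), (235, [53, 55, 54])]
```

Far-edge rows put the nose about 1.3 mm to -x of the bore and 0.9 mm to +y. The spindle leans about 2° about the pad axis, with its head toward +x. I'll centre the nose and enter the upper guide.

Call:
{"method": "jog_arm", "body": {"hand": [0.01,0.01,0.01,0.01,0.01], "travel": [[0.0013,-0.0009,0],[0,0,-0.006],[0,0,-0.006],[0,0,-0.006],[0,0,0]], "yaw": [0,0,0,0,0]}}

```text
time_s: 12.32
position: [0.5128, 0.1655, 0.2537]
tool_rot: [[1.0, 0.012, -0.001], [0.012, -1.0, -0.0], [-0.001, 0.0, -1.0]]
ft_force: [-0.6, -0.7, -3.1]
grip_width: 0.0207
gripper_force: 59.2
```

Nose is about 9 mm inside with no contact. Continuing in, and shifting -x to straighten the spindle.

Call:
{"method": "jog_arm", "body": {"hand": [0.01,0.01,0.01,0.01,0.01], "travel": [[0,0,-0.005],[-0.001,0,-0.005],[-0.001,0,0],[-0.001,0,0],[0,0,0]], "yaw": [0,0,0,0,0]}}

```text
time_s: 12.95
position: [0.5102, 0.1654, 0.2446]
tool_rot: [[1.0, 0.012, 0.001], [0.012, -1.0, 0.0], [0.001, -0.0, -1.0]]
ft_force: [1.2, 0.6, -3.9]
grip_width: 0.0208
gripper_force: 59.2
```

Call:
{"method": "jog_arm", "body": {"hand": [0.01,0.01,0.01,0.01,0.01], "travel": [[-0.001,0,0],[-0.001,0,0],[-0.001,0,0],[0,0,0],[0,0,0]], "yaw": [0,0,0,0,0]}}

```text
time_s: 13.58
position: [0.5078, 0.1654, 0.2447]
tool_rot: [[1.0, 0.012, 0.003], [0.012, -1.0, 0.0], [0.003, -0.0, -1.0]]
ft_force: [5.0, 0.5, -2.7]
grip_width: 0.021
gripper_force: 59.1
```

Run:
```python
from h import *
s,im=snap('wrist','w6.png'); _,sd=snap('side','s6.png'); p=np.array(s['position']);print(p,s['ft_force'],s['wrist_torque'])
c=lambda v:((v-[270,190])*4+1.5).round(0)
def far(d,r,dx=0): return c(proj('wrist',p+[r+dx,0,-d],s))
print('lower shoulder far',far(.070,.007),'upper sh',far(.056,.007),'headbottom',far(.023,.011),'headtop near',far(-.022,-.011),'headtop far',far(-.022,.011))
b=np.array([.5118,.1657,.12]);print('bore',c(proj('wrist',b,s)),'bore far',c(proj('wrist',b+[.0085,0,0],s)))
o=np.zeros((600,800,3),np.uint8); o[:,:400]=cv2.resize(im[190:340,270:370],(400,600),interpolation=3)
o[:,400:]=cv2.resize(sd[195:345,249:349],(400,600),interpolation=3)
cv2.imwrite('pics/c6.png',o[:,:,::-1])
```

```text
[0.50780818 0.16541856 0.24468608] [ 4.97833971  0.52689741 -2.69031528] [ 0.02560285 -1.58932565 -0.01627389]
lower shoulder far [213. 268.] upper sh [213. 307.] headbottom [214. 392.] headtop near [213. 867.] headtop far [216. 641.]
bore [210. 169.] bore far [210. 121.]
```

View pics/c6.png

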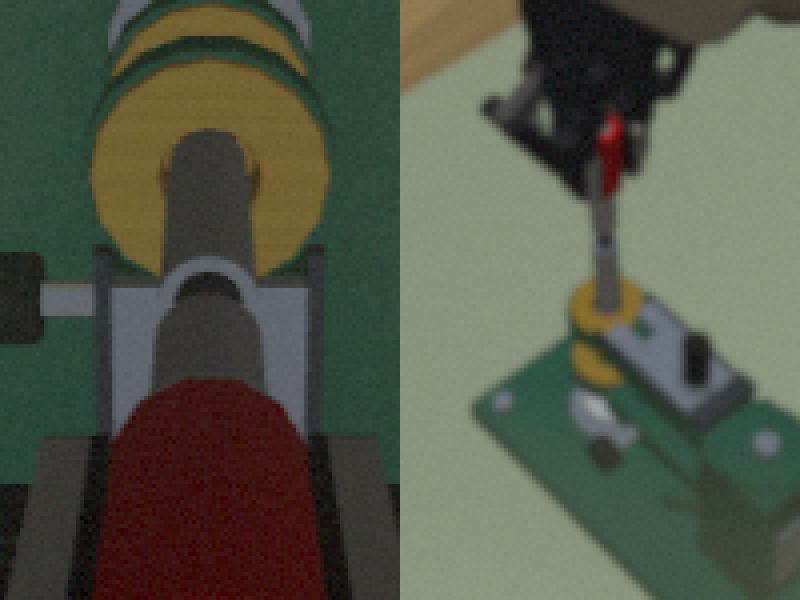

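Groove and head edges are now both offset +2.8 mm, so the spindle is vertical. It's resting on the -x wall at 5 N. Recentring and lowering to just above the lower guide.

Call:
{"method": "jog_arm", "body": {"hand": [0.01,0.01,0.01,0.01,0.01], "travel": [[0.0013,-0.0005,0],[0,0,-0.006],[0,0,-0.008],[0,0,-0.008],[0,0,-0.003]], "yaw": [0,0,0,0,0]}}

```text
time_s: 14.3
position: [0.5084, 0.1649, 0.2187]
tool_rot: [[1.0, 0.012, -0.0], [0.012, -1.0, -0.0], [-0.0, 0.0, -1.0]]
ft_force: [4.6, 0.6, 0.2]
grip_width: 0.0207
gripper_force: 59.3
```

Call:
{"method": "jog_arm", "body": {"hand": [0.01,0.01,0.01,0.01,0.01], "travel": [[0,0,0],[0,0,-0.003],[0,0,-0.003],[0,0,-0.003],[0,0,0]], "yaw": [0,0,0,0,0]}}

```text
time_s: 14.92
position: [0.5083, 0.165, 0.2102]
tool_rot: [[1.0, 0.012, -0.0], [0.012, -1.0, 0.0], [-0.0, -0.0, -1.0]]
ft_force: [4.2, 1.5, -0.6]
grip_width: 0.0207
gripper_force: 59.8
```

Call:
{"method": "jog_arm", "body": {"hand": [0.01,0.01,0.01,0.01,0.01], "travel": [[0.001,0,0],[0.0005,0,0],[0,0,-0.004],[0,0,-0.004],[0,0,0]], "yaw": [0,0,0,0,0]}}

```text
time_s: 15.55
position: [0.5095, 0.1649, 0.2015]
tool_rot: [[1.0, 0.012, -0.002], [0.012, -1.0, -0.0], [-0.002, 0.0, -1.0]]
ft_force: [3.9, 0.3, -3.4]
grip_width: 0.0206
gripper_force: 59.4
```

Call:
{"method": "jog_arm", "body": {"hand": [0.01,0.01,0.01,0.01,0.01], "travel": [[0.0008,0,-0.004],[0,0,-0.005],[0,0,-0.005],[0,0,-0.002],[0,0,0]], "yaw": [0,0,0,0,0]}}

```text
time_s: 16.18
position: [0.5104, 0.165, 0.186]
tool_rot: [[1.0, 0.012, -0.001], [0.012, -1.0, -0.0], [-0.001, 0.0, -1.0]]
ft_force: [1.1, 0.2, -3.2]
grip_width: 0.0204
gripper_force: 59.3
```

Run:
```python
from h import *
s,im=snap('wrist','w7.png'); _,sd=snap('side','s7.png'); s=env.observe();p=np.array(s['position']);print(p,s['ft_force'],s['wrist_torque'])
c=lambda v:((v-[270,190])*4+1.5).round(0)
d=lambda v:((v-[264,220])*5.7).round(0)+[400,0]
for z in(.1155,.120,.1225,.1295,.1625): print(z,c(proj('wrist',[.5118+.007,.1657,z],s)),d(proj('side',[.5118,.1657,z])))
o=np.zeros((600,800,3),np.uint8); o[:,:400]=cv2.resize(im[190:340,270:370],(400,600),interpolation=3)
o[:,400:]=cv2.resize(sd[220:325,264:334],(400,600),interpolation=3)
cv2.imwrite('pics/c7.png',o[:,:,::-1])
```

```text
[0.51048222 0.16495079 0.18624928] [ 0.74294168 -0.06293588 -2.71730265] [ 0.02180745 -0.18979575  0.01944671]
0.1155 [207. 255.] [602. 296.]
0.12 [207. 267.] [602. 289.]
0.1225 [207. 274.] [601. 285.]
0.1295 [207. 294.] [601. 274.]
0.1625 [207. 411.] [599. 221.]
```

View pics/c7.png

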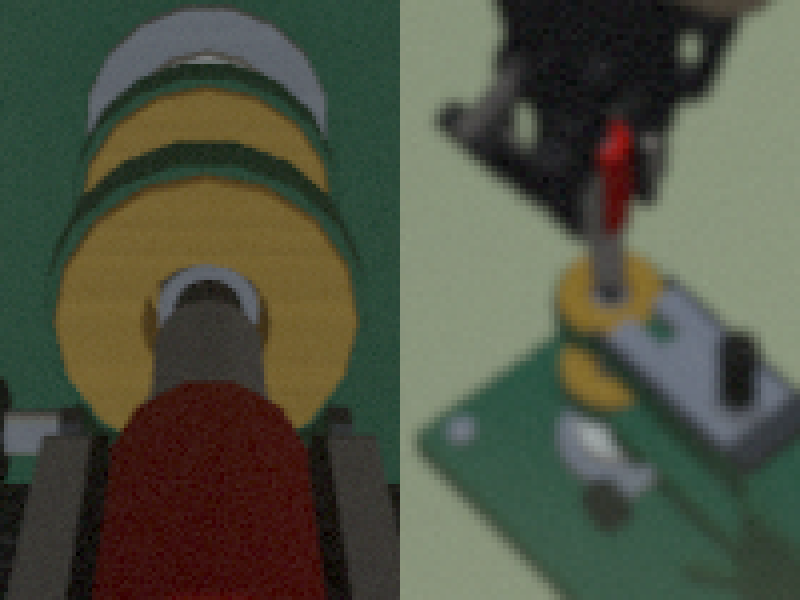

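The groove is visible at the guide mouth: its lower shoulder ring is at crop v≈265 against about 267 expected. Lateral load is about 1 N. It's about 0.9 mm high, so one fine trim.

Call:
{"method": "jog_arm", "body": {"hand": [0.01,0.01,0.01,0.01,0.01], "travel": [[0.0003,0,-0.0009],[0,0,0],[0,0,0],[0,0,0],[0,0,0]], "yaw": [0,0,0,0,0]}}

```text
time_s: 16.9
position: [0.5109, 0.1649, 0.1854]
tool_rot: [[1.0, 0.012, -0.0], [0.012, -1.0, -0.0], [-0.0, 0.0, -1.0]]
ft_force: [0.1, 1.1, -2.7]
grip_width: 0.0208
gripper_force: 59.2
```

```bash
python3 -c "
from rig import env
print(env.close_job())"
```

```text
the job is handed in; nothing more can be done
None
```

The job is handed in. The spindle lock is open against its end stop, and the spindle hangs from the grip through both guides. By arm position and the camera check, its groove is level with the lock plate to within about 1 mm; no verdict came back.

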